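Wire off, then hold the foam clamp open at its marker

ROBOT

A 6-joint arm with a two-finger parallel gripper is mounted at the origin on the work surface. World frame = base frame: x ahead of the robot, y to its left, z up, the work surface at z = 0. Lengths are in m, angles in degrees, forces in N, time in s.
With the tool pointing down it reaches from about 0.4 to 0.825 m from the base axis. Payload 7 kg.
Tool frame: the origin (TCP) lies on the centre line of the jaws, within the pads' length; the fingertips stand r.tip_reach ahead of it and the grasp point (between the pads) is the TCP (r.tip_reach is the distance from the TCP to the fingertips, in m); z points along the fingers, y is the line along which they close (so a half turn about z gives the same grasp; the last joint's range is limited). The gripper opens to 88 mm and grips with 3 to 60 N. Pads are 19 mm wide; open, the fingers measure 130 mm over their backs; the gripper's body (78 mm by 193 mm) begins 47 mm behind the grasp point.
Start: joints at [79.933, 20.546, 0.682, 0, -70.136, -16.507], TCP at [0.302, 0.604, 0.246] pointing down, gripper open.
Joint ranges: [-176.03, 176.03], [-82.01, 121.73], [-58.28, 71.71], [-173.87, 95.51], [-174.79, -0.11], [-173.66, 173.66]. Speed limits (degrees/s): [136.94, 136.94, 172.46, 180, 180, 180].

INTERFACE

Orientations are given as [roll, pitch, yaw] about the fixed x, y, z axes, in that order (R = Rz(yaw) Ry(pitch) Rx(roll)).
In Python, from plant import sensors, cams, r gives the robot as it stands.
- The arm moves only by the tool drive_tool, never from a script. Its argument "rows" is a list of rows, each an object of numbers: "fingers": the gripper's target within -1 to 1 (fully open at 1, half-way at 0, shut at -1); "x", "y", "z": the shift along the tool's x, y, z in m; "spin": the turn about the tool's z in rad. A call has 1 to 10 rows; each row is the pose to reach, as a shift and turn from the pose commanded when the call began, along the tool's axes at that moment; what a row does not reach only later rows make up. A row lasts 1/8 s, in which the tool goes at most 62.5 mm and 10.7 degrees, less where a joint would pass 70% of its speed; a pose out of reach is approached as far as the arm can. A call with a gripper value outside its range is refused whole. The fingers move at their own pace and stop on an object; "newtons" is the grip in N (left out, the last holds). Time passes only in rows, so rows that repeat a pose let the fingers close. It gives the time, the measured TCP pose, the force, the opening and the grip force at its end, in the units of the state.
- sensors.get_state(): the state, without advancing time (a new reading comes with each control period).
- cams.capture(name): name is "side" or "top"; returns a dict with "pixels" (384x512x3 uint8, red, green, blue), "intrinsics" (3x3 intrinsics, pixels), "eye" and "orientation" of the camera in the world. Camera axes: x right, y up, looking along -z (the intrinsics and any distortion apply to the point x, -y, -z); pixel columns grow to the right and rows downward; lengths in m; the calibration is good to about 2 mm. A picture is of the moment at which its call begins. There is no depth.
- r.close_job(): hands the job in; it is judged then, once.
The state is a dict: "time_s": time; "joints": joint angles; "qd": joint speeds; "joint_torque": joint torques, N m; "tcp_pos": TCP position; "eef_rot": TCP orientation; "contact_force": force on the tool from outside, world axes, zero at the start; "moment": the same for the moment, N m; "gripper_width": finger opening in m; "gripper_force": force on a finger pad.
Only numpy, scipy, OpenCV 4.12 (cv2) and the standard library are available. Lean on these libraries where they do the work, as an engineer would, in place of code of your own. Each camera call takes 0.05 s, during which the arm holds its last target. There are 200 camera calls.

TASK

Switch off the foam cutter's wire by turning the dial on the grey supply box anticlockwise (seen from above) to its end stop; then grip the pull bar of the spring clamp and pull it out towards you until the clamp's pointer is in line with the marker tab on the jig's little rail, and keep it there. Finish while still gripping the bar and holding the pointer at the marker, so that a colleague can take the foam block out: do not let go. Leave the marker, the foam and everything else on the table where they are.

Things in the scene. Friction and masses are not known exactly. Their poses are not given: they have to be found in the camera images.
- supply: Grey supply box, fixed to the table, 160 (its x) x 130 (its y) mm, top 70 mm above the table; origin at the centre of its underside, z up. The dial stands at the middle of its top, on the box's vertical axis.
- dial (a joint): Dial angle, rad: 0 at the anticlockwise end stop (off), growing clockwise seen from above, to 4.7. Starts between 0.6 and 2.2; light friction (0.04 N m), stays where left. Black disc 52 mm across with an upright bar grip across it, 49 mm long, 14 mm thick, 30 mm high. The bar lies at yaw (box yaw - angle); a white line on its top marks the end that points to the box's -x side at 0.
- dial_grip (a point): Point on the dial's axis inside its bar grip, at the height to grip, 107 mm above the table; the bar's top is 7 mm above it and the disc's top 23 mm below it. Its x axis runs along the bar and turns with it.
- jig: Foam-cutting jig, fixed. Plywood base 12 mm thick, from 70 mm before to 250 mm beyond the origin along its x, 130 mm to either side; origin on the table under the pull bar's rest place, z up. Clamp pulls out along -x. Along its +x: guide block (55 to 85 mm, 130 wide, top at 82), jaw, foam block, fence (225 to 237). Two 82 mm high wire posts at x 195, y -82 and 82 mm.
- clamp (a joint): How far the spring clamp is pulled out, m: 0 at rest (spring home), up to 0.050 at the end of its travel. The spring pulls it home with 4.8 N at 0, growing 1.2 N per 10 mm (10 N at 42 mm). One moving piece: pull bar, two draw rods through the guide block, jaw (12 x 120 x 56 mm) and pointer.
- pull_bar (a point): Middle of the pull bar: dark round bar 16 mm thick along the jig's y, 60 mm above the table, its ends on two 10 mm steel rods that run back along the jig's x, 45 mm to either side at the same height. Between the rods: free space 47 mm deep behind the bar, 48 mm from its axis down to the base. Can be taken from above, one finger before and one behind it. Jig's axes; moves with the clamp.
- pointer (a point): Tip of the pointer, a thin dark arm (5 mm wide along x) sticking out sideways (jig's +y) from the jaw, 40 mm above the table; the tip lies 146 mm along the jig's x and 99 mm along its y from the pull bar's middle. Moves with the clamp.
- mark (a point): Marker tab on the jig's rail: small upright dark plate, 5 mm thick along x, 20 mm wide, top 49 mm above the table; the point is in its edge nearest the pointer, 40 mm up, at jig y 104 mm. Set 20 to 42 mm from the pointer's rest place along the jig's -x: the pull needed is the distance along jig x from mark to pointer at the start. Stiff on its rail; leave it there.
- foam_block_mid (a point): Bystander, centre of the blue foam block 70 x 100 x 50 mm clamped in the jig between jaw and fence
- offcut_mid (a point): Bystander, centre of the small blue foam offcut 45 x 35 x 30 mm lying on the jig's base plate
- sand_block_mid (a point): Bystander, centre of the wooden block 95 x 34 x 32 mm on the table beside the jig
- tape_mid (a point): Bystander, centre of the roll of brown tape, 84 mm across, 24 mm high, lying flat beside the supply
- glue_mid (a point): Bystander, centre of the glue bottle, 44 mm across, 115 mm high, standing beyond the supply
- phone_mid (a point): Bystander, centre of the black phone 150 x 72 x 9 mm lying flat
- brush_mid (a point): Bystander, centre of the brush 220 mm long, wooden handle 20 mm thick, lying down
Mind the look-alikes: they are no part of the job. Leave any blue or purple look-alike of the supply alone.

How it is judged (in metres and radians):
On the way, in this order (a step that is already met when the one before it is completed fails the run):
1. the dial is turned anticlockwise to its end stop while the clamp is still home (value of joint dial below 0.08 rad and value of joint clamp below 0.006 m), for 0.2 s.
2. the fingers hold the clamp pulled out with its pointer at the marker (x of pointer in the frame of mark between -0.005 and 0.005 m and contact force between the fingers and clamp above 3 N), for 0.5 s.
At the end, for the whole second after the job is handed in: The dial is at its anticlockwise stop (within 0.08 rad), the fingers hold the clamp (more than 3 N on it) at rest, with its pointer within 5 mm of the marker along the pull (all of step 2 and value of joint dial below 0.08 rad and velocity of joint clamp between -0.01 and 0.01 m/s); the arm keeps its last pose, push and grip.
It fails at once if the marker is shifted by more than 4 mm (distance of mark from where it was at the start of the episode above 0.004 m).
It fails at once if the foam block is moved more than 20 mm (distance of foam_block_mid from where it was at the start of the episode above 0.02 m).
It fails at once if another bystander (offcut, wooden block, tape, glue, phone, brush) is moved more than 30 mm (distance of any of offcut_mid, sand_block_mid, tape_mid, glue_mid, phone_mid, brush_mid from where it was at the start of the episode above 0.03 m).
It also fails if it takes over 67 s, if anything falls off the work surface, if the arm or the gripper's body presses on something with over 40 N, if the wrist force passes 120 N, or if a joint passes its speed limit or range.

## Working session

There is one attempt and no reset: what is moved stays moved. The work goes in short steps, Python scripts to look and compute and a tool call to move; the robot and the scene stay as the last step left them, time stands still between calls to the robot, and variables do not carry over. Pictures are saved under pics/ and viewed, at most 10 in all, crops included, and the job is handed in when it is done.

Besides the shell and the picture viewer there is one more tool, called as name(argument=value, ...) on one line, values as JSON. drive_tool: Moves the arm, as the interface text tells. Its arguments: {"type":"object","properties":{"rows":{"type":"array"},"newtons":{"type":"number"}},"required":["rows"]}

```bash
mkdir -p pics; python3 - <<'E'
from plant import sensors,cams,r
import cv2,json
for n in("side","top"):
    c=cams.capture(n); cv2.imwrite(f"pics/{n}0.png",c["pixels"][:,:,::-1])
    print(n,c["intrinsics"],c["eye"],c["orientation"],[k for k in c])
print(sensors.get_state(),r.tip_reach)
E
```

```text
side [[477.55239181   0.         255.28577317]
 [  0.         477.55239181 195.06385872]
 [  0.           0.           1.        ]] [ 0.43138987 -1.13257265  1.16216561] [48.47044581  1.14016175 -5.81330256] ['pixels', 'intrinsics', 'eye', 'orientation']
top [[359.57111547   0.         256.81966983]
 [  0.         359.57111547 192.44403212]
 [  0.           0.           1.        ]] [0.27809667 0.05650282 1.31700927] [ 1.27586824e+01 -6.59711291e-02 -9.23436054e+01] ['pixels', 'intrinsics', 'eye', 'orientation']
{'time_s': 0.1, 'joints': array([ 7.99332164e+01,  2.05884195e+01,  6.39820464e-01, -1.86530066e-02,
       -7.01365711e+01, -1.65068582e+01]), 'qd': array([-0.06822148, -0.06134692,  0.18527632,  0.03548611,  0.01463152,
       -0.14092451]), 'joint_torque': array([-9.62793092e-04, -5.84160590e+01,  2.93751991e+01,  7.01553985e+00,
        1.02136118e-02, -5.91985963e-05]), 'tcp_pos': array([0.30179391, 0.6033186 , 0.24470725]), 'eef_rot': array([ 1.79913357e+02, -7.38847732e-03, -2.65799871e+01]), 'contact_force': array([ 0.50510554, -1.0020359 , -0.84321398]), 'moment': array([ 1.77467990e-02, -8.93110046e-05,  9.30724026e-03]), 'gripper_force': 0.0, 'gripper_width': 0.08765567028290054} 0.019
```

View pics/side0.png

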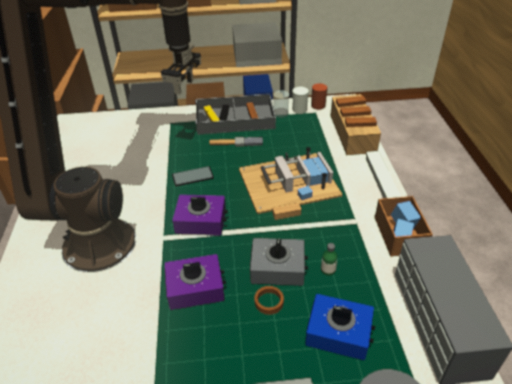

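View pics/top0.png

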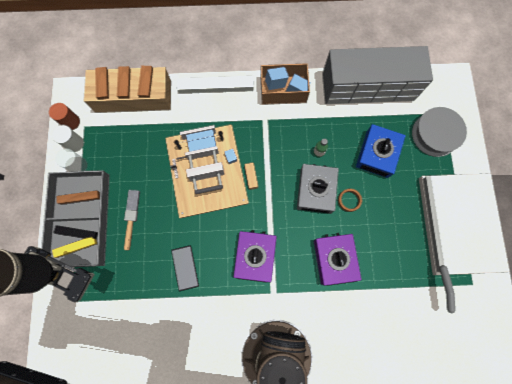

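The side view shows the grey supply with its dial near (279,247) and the jig near (295,180). In the top view they are at (319,186) and (207,168). I'll enlarge both areas.

```bash
python3 - <<'E'
import cv2,numpy as np
t=cv2.imread("pics/top0.png");s=cv2.imread("pics/side0.png")
R=lambda i,x,y,w,h,k:cv2.resize(i[y:y+h,x:x+w],None,fx=k,fy=k,interpolation=cv2.INTER_CUBIC)
cv2.imwrite("pics/j.png",np.hstack([R(t,160,120,100,100,4),R(s,235,135,100,100,4)])) 
cv2.imwrite("pics/d.png",np.hstack([R(t,294,156,50,60,8),R(s,245,225,50,60,8)])) 
E
```

```text
(no output)
```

View pics/j.png

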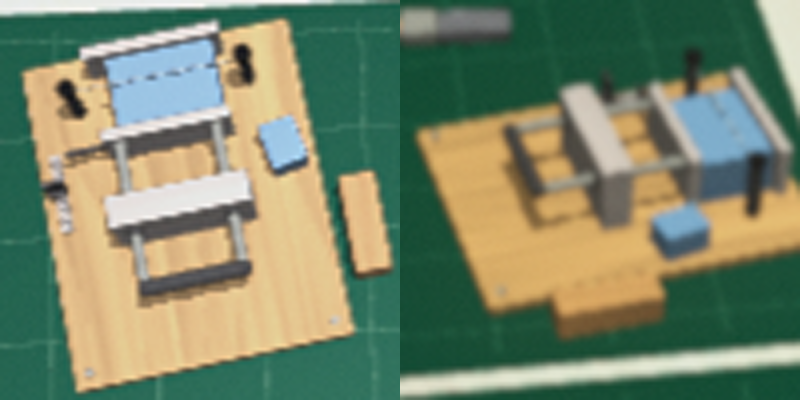

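View pics/d.png

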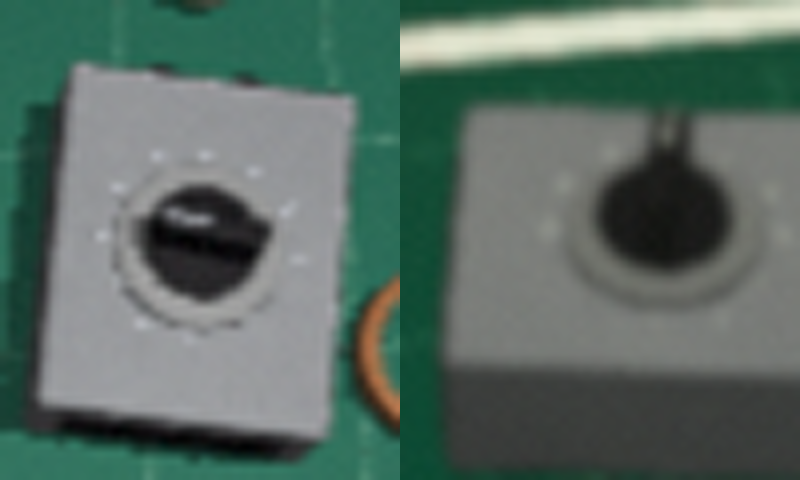

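Positions from the crops (top-camera pixels):
- **Pull bar:** runs from (196,192) to (222,187).
- **Pointer and tab:** the pointer tip is at (177,159) and the marker tab at (174,167).
- **Dial:** its bar is centred at (320,184). The white line is on the left end, so the box's +x points up in the image.

Next I fit the poses.

```bash
cat > h.py <<'E'
import numpy as np
from scipy.spatial.transform import Rotation as Ro
from scipy.optimize import least_squares
C={"side":([477.552,255.286,195.064],[0.43138987,-1.13257265,1.16216561],[48.47044581,1.14016175,-5.81330256]),
"top":([359.571,256.820,192.444],[0.27809667,0.05650282,1.31700927],[12.7586824,-0.0659711,-92.3436054])}
def proj(n,P):
    k,e,o=C[n];q=(np.atleast_2d(P)-e)@Ro.from_euler("xyz",o,degrees=True).as_matrix()
    return np.c_[k[1]+k[0]*q[:,0]/-q[:,2],k[2]+k[0]*q[:,1]/q[:,2]]
def onz(n,uv,z):
    k,e,o=C[n];d=Ro.from_euler("xyz",o,degrees=True).as_matrix()@np.array([(uv[0]-k[1])/k[0],-(uv[1]-k[2])/k[0],-1])
    return np.array(e)+d*(z-e[2])/d[2]
def tri(t,s):
    f=least_squares(lambda p:np.r_[(proj("top",p)-t).ravel(),(proj("side",p)-s).ravel()],[.5,0,.05]);return f.x,np.abs(f.fun).max()
def place(p,L):
    L=np.atleast_2d(L);c,s=np.cos(p[2]),np.sin(p[2]);return np.c_[p[0]+c*L[:,0]-s*L[:,1],p[1]+s*L[:,0]+c*L[:,1],L[:,2]]
def fit(obs,p0):
    f=least_squares(lambda p:np.concatenate([(proj(n,place(p,l))-uv).ravel() for n,l,uv in obs]),p0,loss="soft_l1")
    return f.x,np.round(np.concatenate([(proj(n,place(f.x,l))-uv).ravel() for n,l,uv in obs]),1)
E
cat > m.py <<'E'
from h import *
np.set_printoptions(precision=4,suppress=True)
T=lambda x,y:(294+x/8,156+y/8); S=lambda x,y:(245+(x-400)/8,225+y/8)
print("box corners",tri(T(38,405),S(445,362))if 0 else"",tri(T(38,405),S(462,103)),tri(T(328,440),S(445,362)))
h=.07
b,res=fit([("top",(.08,.065,h),T(75,65)),("top",(.08,-.065,h),T(355,97)),("top",(-.08,-.065,h),T(328,440)),("top",(-.08,.065,h),T(38,405)),
 ("side",(-.08,.065,h),S(462,103)),("side",(-.08,-.065,h),S(445,362))],[.55,-.1,-.1])
print("supply",b,np.degrees(b[2]),res)
p1=onz("top",T(160,210),.114);p2=onz("top",T(270,237),.114);l1=onz("top",T(165,211),.114);l2=onz("top",T(212,220),.114)
for a,c in((p1,p2),(l1,l2)):
    y=np.arctan2(*(a-c)[1::-1]); print("bar white-end dir",np.degrees(y),"angle",(b[2]+np.pi-y)%(2*np.pi),"mid",(a+c)/2)
J=lambda x,y:(160+x/4,120+y/4); K=lambda x,y:(235+(x-400)/4,135+y/4)
print("bar ends",tri(J(143,283),K(513,128)),tri(J(247,266),K(538,187)))
j,res=fit([("top",(-.07,.13,.012),J(78,391)),("top",(-.07,-.13,.012),J(354,331)),("top",(.25,-.13,.012),J(288,20)),("top",(.25,.13,.012),J(22,72)),
("side",(-.07,.13,.012),K(416,130)),("side",(-.07,-.13,.012),K(490,312)),
("top",(.055,.065,.082),J(110,228)),("top",(.055,-.065,.082),J(253,203)),("top",(.085,.065,.082),J(106,198)),("top",(.085,-.065,.082),J(249,172))],[.6,.2,.1])
print("jig",j,np.degrees(j[2]),res.reshape(-1,2).tolist())
print("pullbar",place(j,(0,0,.06)),proj("top",place(j,[(0,.045,.06),(0,-.045,.06),(.146,.099,.04)])))
def loc(p): c,s=np.cos(j[2]),np.sin(j[2]);d=p-np.r_[j[:2],0];return c*d[0]+s*d[1],-s*d[0]+c*d[1]
print("pointer",loc(onz("top",J(68,156),.04)),"mark",loc(onz("top",J(57,187),.049)))
E
python3 m.py
```

```text
box corners  (array([ 0.5051, -0.1022,  0.0681]), np.float64(0.49135722438717266)) (array([ 0.4857, -0.2292,  0.0658]), np.float64(0.8006923528565721))
supply [ 0.5724 -0.1793 -0.1618] -9.2697096176838 [-0.4 -0.9  0.4 -0.7  0.6 -0.3  0.  -0.3 -0.8 -0.3 -1.6 -0.3]
bar white-end dir 73.3387781729092 angle 1.6998025515504094 mid [ 0.5713 -0.178   0.114 ]
bar white-end dir 76.42069191832297 angle 1.6460130094304688 mid [ 0.5753 -0.1669  0.114 ]
bar ends (array([0.5796, 0.2625, 0.0584]), np.float64(0.4430483471554112)) (array([0.5909, 0.1685, 0.0634]), np.float64(0.6162964546388139))
jig [0.5801 0.2136 0.1734] 9.932521464049959 [[0.0, 0.3], [0.5, 0.5], [-0.1, -0.7], [0.2, -0.4], [-1.3, 0.3], [-1.5, -1.1], [0.1, 0.2], [0.3, -1.0], [-0.3, -0.2], [-0.3, -1.1]]
pullbar [[0.5801 0.2136 0.06  ]] [[196.9212 192.1327]
 [221.5744 186.9505]
 [176.5466 158.9232]]
pointer (np.float64(0.14534682045498803), np.float64(0.09740210643149942)) mark (np.float64(0.11472709619131699), np.float64(0.1107763618643024))
```

Heights come out at 66–68 mm for the box top (70 stated) and 58–63 mm for the bar (60 stated), so they agree with the text. Results:
- **Dial:** axis at (0.571, -0.179), bar at yaw about 75°, angle about 1.67 rad.
- **Pull bar:** at (0.580, 0.214), jig yaw 9.9°.
- **Pull needed:** about 31 mm.

Now I move above the dial.

drive_tool(rows=[{"x":0.59,"y":0.578,"z":0,"spin":1.37,"fingers":1},{"x":0.59,"y":0.578,"z":0,"spin":1.37,"fingers":1},{"x":0.59,"y":0.578,"z":0,"spin":1.37,"fingers":1},{"x":0.59,"y":0.578,"z":0,"spin":1.37,"fingers":1},{"x":0.59,"y":0.578,"z":0,"spin":1.37,"fingers":1},{"x":0.59,"y":0.578,"z":0,"spin":1.37,"fingers":1},{"x":0.59,"y":0.578,"z":0,"spin":1.37,"fingers":1},{"x":0.59,"y":0.578,"z":0,"spin":1.37,"fingers":1},{"x":0.59,"y":0.578,"z":0,"spin":1.37,"fingers":1},{"x":0.59,"y":0.578,"z":0,"spin":1.37,"fingers":1}])

```text
time_s: 1.35
tcp_pos: [0.5058, 0.0108, 0.2456]
eef_rot: [-180.0, 0.0, -105.1]
contact_force: [1.4, 1.0, 0.2]
gripper_width: 0.0874
gripper_force: 0.0
```

drive_tool(rows=[{"x":0.1665,"y":-0.1125,"z":0},{"x":0.1665,"y":-0.1125,"z":0},{"x":0.1665,"y":-0.1125,"z":0},{"x":0.1665,"y":-0.1125,"z":0.05},{"x":0.1665,"y":-0.1125,"z":0.07},{"x":0.1665,"y":-0.1125,"z":0.07}])

```text
invalid input
```

```bash
python3 - <<'E'
from plant import sensors,cams,r
import cv2,numpy as np
s=cams.capture("side")["pixels"][:,:,::-1]; t=cams.capture("top")["pixels"][:,:,::-1]
R=lambda i,x,y,w,h,k:cv2.resize(i[y:y+h,x:x+w],None,fx=k,fy=k,interpolation=cv2.INTER_CUBIC)
cv2.imwrite("pics/a.png",np.hstack([R(t,280,140,80,90,5),R(s,240,205,80,90,5)]))
st=sensors.get_state();print(st["tcp_pos"],st["eef_rot"])
E
```

```text
[0.5060815  0.007841   0.24504568] [ 1.79949810e+02 -7.65641185e-02 -1.05405609e+02]
```

View pics/a.png

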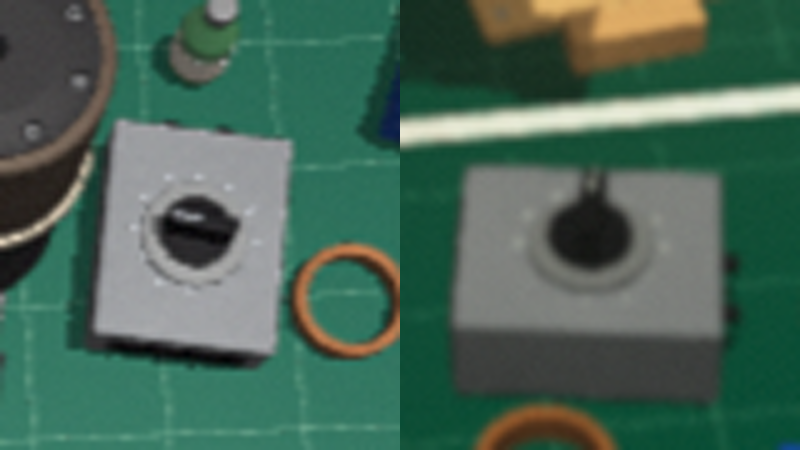

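The dial is untouched. The move was refused because its rows had no "fingers" value, so I send it again with one.

drive_tool(rows=[{"x":0.164,"y":-0.1115,"z":0,"spin":0,"fingers":1},{"x":0.164,"y":-0.1115,"z":0,"spin":0,"fingers":1},{"x":0.164,"y":-0.1115,"z":0,"spin":0,"fingers":1},{"x":0.164,"y":-0.1115,"z":0.05,"spin":0,"fingers":1},{"x":0.164,"y":-0.1115,"z":0.07,"spin":0,"fingers":1},{"x":0.164,"y":-0.1115,"z":0.07,"spin":0,"fingers":1},{"x":0.164,"y":-0.1115,"z":0.07,"spin":0,"fingers":1}])

```text
time_s: 2.33
tcp_pos: [0.5713, -0.1742, 0.1766]
eef_rot: [-179.9, -0.0, -105.0]
contact_force: [-0.2, -0.3, 0.8]
gripper_width: 0.0877
gripper_force: 0.0
```

drive_tool(rows=[{"x":0.0045,"y":-0.001,"z":0.035,"spin":0,"fingers":1},{"x":0.0045,"y":-0.001,"z":0.06,"spin":0,"fingers":1},{"x":0.0045,"y":-0.001,"z":0.068,"spin":0,"fingers":1},{"x":0.0045,"y":-0.001,"z":0.068,"spin":0,"fingers":1},{"x":0.0045,"y":-0.001,"z":0.068,"spin":0,"fingers":-1},{"x":0.0045,"y":-0.001,"z":0.068,"spin":0,"fingers":-1},{"x":0.0045,"y":-0.001,"z":0.068,"spin":0,"fingers":-1},{"x":0.0045,"y":-0.001,"z":0.068,"spin":0,"fingers":-1},{"x":0.0045,"y":-0.001,"z":0.068,"spin":0,"fingers":-1},{"x":0.0045,"y":-0.001,"z":0.068,"spin":0,"fingers":-1}], newtons=12)

```text
time_s: 3.58
tcp_pos: [0.5704, -0.1792, 0.1075]
eef_rot: [180.0, -0.0, -105.1]
contact_force: [-0.1, 0.1, -0.3]
gripper_width: 0.0337
gripper_force: 0.0
```

drive_tool(rows=[{"x":0,"y":0,"z":0,"spin":0,"fingers":-1},{"x":0,"y":0,"z":0,"spin":0,"fingers":-1},{"x":0,"y":0,"z":0,"spin":0,"fingers":-1},{"x":0,"y":0,"z":0,"spin":0,"fingers":-1}])

```text
time_s: 4.08
tcp_pos: [0.5726, -0.1796, 0.108]
eef_rot: [-179.8, 0.0, -105.0]
contact_force: [6.6, -2.2, -4.3]
gripper_width: 0.0142
gripper_force: 12.0
```

The bar is gripped, opening 14.2 mm. Next I turn it anticlockwise.

drive_tool(rows=[{"x":0,"y":-0.002,"z":0,"spin":-0.17,"fingers":-1},{"x":0,"y":-0.002,"z":0,"spin":-0.34,"fingers":-1},{"x":0,"y":-0.002,"z":0,"spin":-0.51,"fingers":-1},{"x":0,"y":-0.002,"z":0,"spin":-0.68,"fingers":-1},{"x":0,"y":-0.002,"z":0,"spin":-0.85,"fingers":-1},{"x":0,"y":-0.002,"z":0,"spin":-1.02,"fingers":-1},{"x":0,"y":-0.002,"z":0,"spin":-1.19,"fingers":-1},{"x":0,"y":-0.002,"z":0,"spin":-1.36,"fingers":-1},{"x":0,"y":-0.002,"z":0,"spin":-1.53,"fingers":-1},{"x":0,"y":-0.002,"z":0,"spin":-1.58,"fingers":-1}])

```text
time_s: 5.32
tcp_pos: [0.5759, -0.178, 0.108]
eef_rot: [-179.8, -0.3, -14.3]
contact_force: [9.8, 8.4, -4.0]
gripper_width: 0.0141
gripper_force: 12.0
```

```bash
python3 -c "
from plant import sensors
s=sensors.get_state();print(s['moment'],s['contact_force'],s['eef_rot'])"
```

```text
[ 3.22253274 -3.228024   -0.06790153] [ 9.75957627  8.43019178 -3.97886687] [-179.81615465   -0.34284147  -14.30956415]
```

drive_tool(rows=[{"x":0.002,"y":-0.002,"z":0,"spin":0,"fingers":-1},{"x":0.002,"y":-0.002,"z":0,"spin":-0.05,"fingers":-1},{"x":0.002,"y":-0.002,"z":0,"spin":-0.1,"fingers":-1},{"x":0.002,"y":-0.002,"z":0,"spin":-0.1,"fingers":-1}])

```text
time_s: 5.82
tcp_pos: [0.5761, -0.1776, 0.1079]
eef_rot: [-179.9, -0.1, -8.8]
contact_force: [3.4, 3.9, 0.1]
gripper_width: 0.0141
gripper_force: 12.1
```

```bash
python3 -c "
from plant import sensors
s=sensors.get_state();print(s['moment'],s['contact_force'],s['eef_rot'])"
```

```text
[ 1.50679168 -1.30166784 -0.24188877] [3.39346434 3.87470765 0.13649133] [-1.79938343e+02 -1.41589295e-01 -8.80011501e+00]
```

drive_tool(rows=[{"x":0.001,"y":-0.001,"z":0,"spin":-0.05,"fingers":-1},{"x":0.001,"y":-0.001,"z":0,"spin":-0.08,"fingers":-1},{"x":0.001,"y":-0.001,"z":0,"spin":-0.08,"fingers":-1}])

```text
time_s: 6.2
tcp_pos: [0.5761, -0.1775, 0.1078]
eef_rot: [-180.0, -0.0, -4.3]
contact_force: [0.3, 0.9, 2.1]
gripper_width: 0.0149
gripper_force: 12.7
```

```bash
python3 -c "
from plant import sensors
s=sensors.get_state();print(s['moment'],s['contact_force'],s['eef_rot'])"
```

```text
[ 0.29246872 -0.17817139 -0.35723944] [0.25283866 0.90079379 2.13268522] [-1.79998477e+02 -3.43804694e-02 -4.26129242e+00]
```

The moment is rising and the pads are being pried open (14.9 mm), so the dial is at its stop. I open the fingers and rise.

drive_tool(rows=[{"x":0,"y":0,"z":0,"spin":0,"fingers":1},{"x":0,"y":0,"z":0,"spin":0,"fingers":1},{"x":0,"y":0,"z":0,"spin":0,"fingers":1},{"x":0,"y":0,"z":0,"spin":0,"fingers":1},{"x":0,"y":0,"z":0,"spin":0,"fingers":1},{"x":0,"y":0,"z":-0.05,"spin":0,"fingers":1},{"x":0,"y":0,"z":-0.1,"spin":0,"fingers":1},{"x":0,"y":0,"z":-0.1,"spin":0,"fingers":1}])

```text
time_s: 7.2
tcp_pos: [0.5784, -0.1778, 0.2124]
eef_rot: [180.0, -0.5, -4.2]
contact_force: [0.4, -0.7, -0.8]
gripper_width: 0.0862
gripper_force: 0.0
```

drive_tool(rows=[{"x":-0.0265,"y":-0.39,"z":0,"spin":1.325,"fingers":-0.05},{"x":-0.0265,"y":-0.39,"z":0,"spin":1.325,"fingers":-0.05},{"x":-0.0265,"y":-0.39,"z":0,"spin":1.325,"fingers":-0.05},{"x":-0.0265,"y":-0.39,"z":0,"spin":1.325,"fingers":-0.05},{"x":-0.0265,"y":-0.39,"z":0,"spin":1.325,"fingers":-0.05},{"x":-0.0265,"y":-0.39,"z":0,"spin":1.325,"fingers":-0.05},{"x":-0.0265,"y":-0.39,"z":0,"spin":1.325,"fingers":-0.05},{"x":-0.0265,"y":-0.39,"z":0,"spin":1.325,"fingers":-0.05},{"x":-0.0265,"y":-0.39,"z":0.06,"spin":1.325,"fingers":-0.05},{"x":-0.0265,"y":-0.39,"z":0.08,"spin":1.325,"fingers":-0.05}])

```text
time_s: 8.45
tcp_pos: [0.576, 0.2126, 0.1236]
eef_rot: [179.7, -0.1, -80.2]
contact_force: [0.0, -1.0, -0.4]
gripper_width: 0.0415
gripper_force: 0.0
```

```bash
python3 - <<'E'
from plant import sensors,cams,r
import cv2,numpy as np
s=cams.capture("side")["pixels"][:,:,::-1]; t=cams.capture("top")["pixels"][:,:,::-1]
R=lambda i,x,y,w,h,k:cv2.resize(i[y:y+h,x:x+w],None,fx=k,fy=k,interpolation=cv2.INTER_CUBIC)
cv2.imwrite("pics/b.png",np.vstack([np.hstack([R(t,160,120,90,100,3),R(s,235,115,90,100,3)]),np.hstack([R(t,295,150,54,60,5),R(s,245,210,54,60,5)])]))
st=sensors.get_state();print(st["tcp_pos"],st["eef_rot"],st["gripper_width"])
E
```

```text
[0.57642269 0.21236215 0.12413212] [ 1.79683306e+02 -1.30753532e-01 -8.01653401e+01] 0.042031259599548225
```

View pics/b.png

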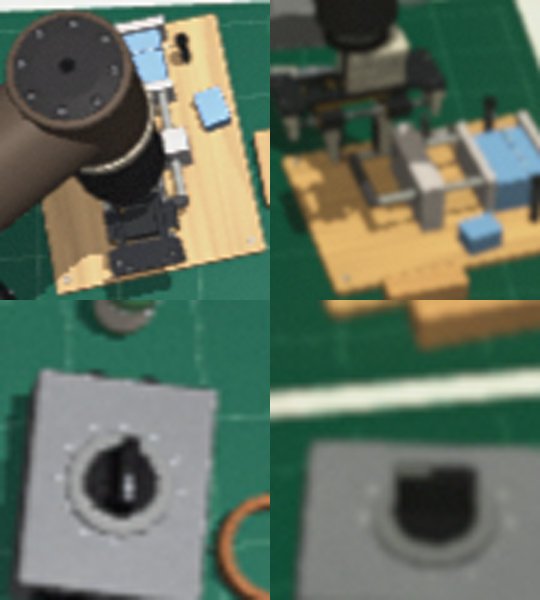

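The dial's white line now points to the box's -x side, so it is off. The open fingers are above the pull bar. I descend and grip.

drive_tool(rows=[{"x":-0.001,"y":-0.004,"z":0.0,"spin":0,"fingers":-0.05},{"x":-0.001,"y":-0.004,"z":0.03,"spin":0,"fingers":-0.05},{"x":-0.001,"y":-0.004,"z":0.055,"spin":0,"fingers":-0.05},{"x":-0.001,"y":-0.004,"z":0.063,"spin":0,"fingers":-0.05},{"x":-0.001,"y":-0.004,"z":0.063,"spin":0,"fingers":-0.05},{"x":-0.001,"y":-0.004,"z":0.063,"spin":0,"fingers":-1},{"x":-0.001,"y":-0.004,"z":0.063,"spin":0,"fingers":-1},{"x":-0.001,"y":-0.004,"z":0.063,"spin":0,"fingers":-1},{"x":-0.001,"y":-0.004,"z":0.063,"spin":0,"fingers":-1},{"x":-0.001,"y":-0.004,"z":0.063,"spin":0,"fingers":-1}], newtons=35)

```text
time_s: 9.8
tcp_pos: [0.5828, 0.2154, 0.0652]
eef_rot: [-179.9, 0.0, -80.1]
contact_force: [3.1, -0.9, 2.2]
gripper_width: 0.0148
gripper_force: 35.0
```

```bash
cat >> m.py <<'E'
m=np.array([[.1147,.104,.04],[.1147,.124,.049],[.1147,.104,.049]])
print("side mark",proj("side",place(j,m)),"pointer",proj("side",place(j,[(.146,.099,.04),(.115,.099,.04),(.146,.06,.04)])))
print("guide top far edge",proj("side",place(j,[(.055,.065,.082),(.085,.065,.082)])))
c=cv=__import__("cv2").imread("pics/top0.png")[155:172,170:184]
print(c.sum(2)//3)
E
python3 m.py|tail -26
```

```text
[176.5466 158.9232]]
pointer (np.float64(0.14534682045498803), np.float64(0.09740210643149942)) mark (np.float64(0.11472709619131699), np.float64(0.1107763618643024))
side mark [[285.1653 157.3712]
 [283.592  152.5665]
 [285.2155 155.5095]] pointer [[293.222  156.6704]
 [285.6473 158.1015]
 [296.571  162.5351]]
guide top far edge [[273.5467 157.2555]
 [281.1777 155.8238]]
[[180 180 179 182 185 178 170 177 185 187 188 189 189 188]
 [180 178 178 180 186 185 176 175 184 184 182 183 157 139]
 [180 179 178 179 185 185 175 146 133 120 103  97  94  87]
 [180 179 181 185 191 179 128  91  82  78  73  80 101 114]
 [175 180 201 212 200 186 139 104 104 127 119 110 121 127]
 [166 179 183 182 175 168 166 133 110 120 123 128 169 186]
 [156 177 155 159 169 150 132 122 126 163 180 181 185 190]
 [152 177 190 188 178 168 180 180 182 185 183 183 184 187]
 [146 176 190 208 191 155 175 183 186 186 181 180 182 185]
 [147 176 176 178 173 159 179 185 184 188 184 181 181 184]
 [114 129 120 107 100 103 162 183 183 187 188 182 181 181]
 [ 99  91  65  42  36  45 104 164 181 187 191 185 180 182]
 [ 65  51  38  42  45  58  70 156 181 188 191 188 182 180]
 [ 83  77  75  80  89  98  99 163 181 186 190 192 187 182]
 [ 79 111 100  74  93 121 151 180 183 184 189 189 191 184]
 [ 87 161 147 122 156 156 155 178 181 182 188 191 189 190]
 [ 86 158 176 175 185 203 176 155 173 181 186 191 190 190]]
```

The bar is gripped at opening 14.8 mm with 35 N. I pull slowly by 30 mm.

drive_tool(rows=[{"x":0,"y":0,"z":0,"spin":0,"fingers":-1},{"x":0,"y":0.005,"z":0,"spin":0,"fingers":-1},{"x":0,"y":0.01,"z":0,"spin":0,"fingers":-1},{"x":0,"y":0.015,"z":0,"spin":0,"fingers":-1},{"x":0,"y":0.02,"z":0,"spin":0,"fingers":-1},{"x":0,"y":0.025,"z":0,"spin":0,"fingers":-1},{"x":0,"y":0.03,"z":0,"spin":0,"fingers":-1},{"x":0,"y":0.03,"z":0,"spin":0,"fingers":-1},{"x":0,"y":0.03,"z":0,"spin":0,"fingers":-1},{"x":0,"y":0.03,"z":0,"spin":0,"fingers":-1}])

```text
time_s: 11.05
tcp_pos: [0.5542, 0.2105, 0.0652]
eef_rot: [-179.8, 0.0, -80.1]
contact_force: [7.6, -1.4, -0.2]
gripper_width: 0.0151
gripper_force: 35.0
```

```bash
python3 - <<'E'
from plant import sensors,cams,r
import cv2,numpy as np
S=[cams.capture("side")["pixels"][:,:,::-1] for _ in range(4)]; t=cams.capture("top")["pixels"][:,:,::-1]
cv2.imwrite("pics/side1.png",S[-1]);cv2.imwrite("pics/top1.png",t)
s0=cv2.imread("pics/side0.png")
R=lambda i,x,y,w,h,k:cv2.resize(i[y:y+h,x:x+w],None,fx=k,fy=k,interpolation=cv2.INTER_CUBIC)
a=np.hstack([R(s0,265,140,40,30,10),R(S[-1],265,140,40,30,10)])
b=np.hstack([R(cv2.imread("pics/top0.png"),160,140,40,30,10),R(t,160,140,40,30,10)])
cv2.imwrite("pics/c.png",np.vstack([a,b]))
P=[]
for _ in range(5): P.append(sensors.get_state()["tcp_pos"]); cams.capture("top")
P=np.array(P);print(P.mean(0),P.std(0)); d=P.mean(0)[:2]-[.5828,.2154];print("pull",-d@[np.cos(.1734),np.sin(.1734)])
st=sensors.get_state();print(st["contact_force"],st["gripper_width"],st["gripper_force"])
E
```

```text
[0.55425493 0.21048875 0.06515834] [1.39512593e-05 1.70507921e-05 1.19336112e-05]
pull 0.028964357699303278
[ 7.60258414 -1.49538047  0.92996799] 0.01510807006162325 34.99967157840729
```

View pics/c.png

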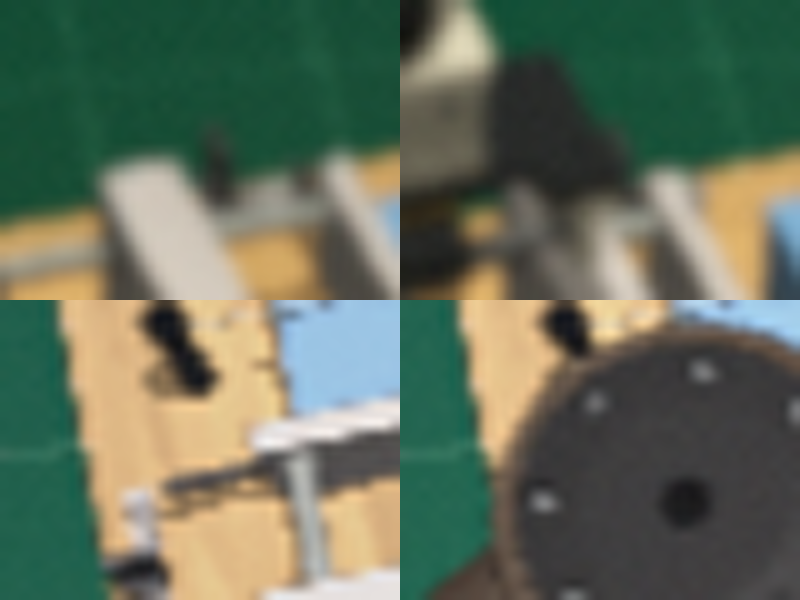

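At rest the marker tab shows in the side view at (286.8,156.5) and the pointer at (295.3,157.8). That 8.5 px gap agrees with a pull of about 30–31 mm. The right panels show the jaw has moved off the foam and the foam has stayed put, but the gripper hides the tab. I measure the jaw's actual shift with sub-pixel template matching.

```bash
cat > jaw.py <<'E'
from h import *
import cv2,sys
from plant import cams
j=[.5801,.2136,.1734]
a=cv2.imread("pics/side0.png",0);b=cv2.cvtColor(cams.capture("side")["pixels"],cv2.COLOR_RGB2GRAY)
cv2.imwrite("pics/side_now.png",b)
k=8;up=lambda i:cv2.resize(i,None,fx=k,fy=k,interpolation=cv2.INTER_CUBIC)
for yy,zz in((-.045,.06),(-.03,.06),(-.02,.06),(0,.06)):
    p=proj("side",place(j,(.135,yy,zz)))[0]+[1.5,1]
    x,y=np.round(p).astype(int); t=up(a[y-4:y+5,x-5:x+5]); w=up(b[y-8:y+9,x-17:x+9])
    m=cv2.matchTemplate(w,t,cv2.TM_CCOEFF_NORMED);_,s,_,l=cv2.minMaxLoc(m)
    e=np.array([l[0]/k-12,l[1]/k-4])
    d=(proj("side",place(j,(.105,yy,zz)))-proj("side",place(j,(.135,yy,zz))))[0]/30
    print(p,"shift",e,"score",round(s,3),"mm",e@d/(d@d))
E
python3 jaw.py
```

```text
[305.06307514 176.58951659] shift [-7.375  1.375] score 0.917 mm 28.29832744559684
[303.65130953 174.11250671] shift [-7.125  1.375] score 0.937 mm 27.534639538571707
[302.71983748 172.4781947 ] shift [-7.125  1.25 ] score 0.944 mm 27.550725346331607
[300.87975665 169.24968539] shift [-6.75   1.625] score 0.957 mm 26.62729433447599
```

drive_tool(rows=[{"x":0,"y":0.0015,"z":0,"spin":0,"fingers":-1},{"x":0,"y":0.0015,"z":0,"spin":0,"fingers":-1},{"x":0,"y":0.0015,"z":0,"spin":0,"fingers":-1},{"x":0,"y":0.0015,"z":0,"spin":0,"fingers":-1},{"x":0,"y":0.0015,"z":0,"spin":0,"fingers":-1},{"x":0,"y":0.0015,"z":0,"spin":0,"fingers":-1},{"x":0,"y":0.0015,"z":0,"spin":0,"fingers":-1},{"x":0,"y":0.0015,"z":0,"spin":0,"fingers":-1}])

```text
time_s: 12.6
tcp_pos: [0.5528, 0.2102, 0.0652]
eef_rot: [-179.8, 0.0, -80.1]
contact_force: [8.3, -1.7, -1.0]
gripper_width: 0.0146
gripper_force: 35.0
```

```bash
python3 jaw.py; python3 - <<'E'
from plant import sensors
import numpy as np,cv2
s=sensors.get_state();d=s["tcp_pos"][:2]-[.5828,.2154];print("pull",-d@[np.cos(.1734),np.sin(.1734)],s["contact_force"],s["gripper_force"],s["qd"])
a=cv2.imread("pics/side0.png",0);b=cv2.imread("pics/side_now.png",0)
R=lambda i:cv2.resize(i[145:195,275:325],None,fx=8,fy=8,interpolation=cv2.INTER_CUBIC)
cv2.imwrite("pics/e.png",np.hstack([R(a),R(b)]))
E
```

```text
[305.06307514 176.58951659] shift [-7.5  1.5] score 0.889 mm 28.852394323806696
[303.65130953 174.11250671] shift [-7.375  1.375] score 0.909 mm 28.465447828142928
[302.71983748 172.4781947 ] shift [-7.375  1.25 ] score 0.923 mm 28.485304742095316
[300.87975665 169.24968539] shift [-6.75  2.  ] score 0.942 mm 26.90193148918956
pull 0.030417792241510415 [ 8.07886732 -1.98373958 -0.19317175] 34.99963045120239 [-0.13914676  0.12580818 -0.03435409  0.04012901 -0.03739379 -0.01825755]
```

View pics/e.png

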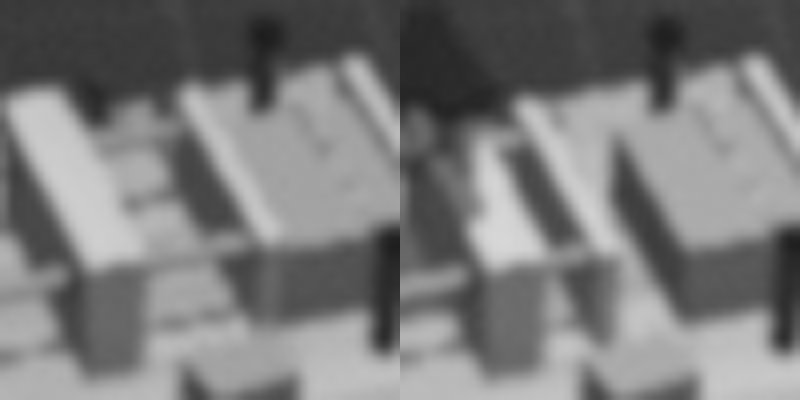

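The jaw is about 30 mm off the foam and the foam has not moved. The TCP gives a pull of 30.4 mm. The 8.3 N on the tool matches the spring at that pull, and the arm is still. I hand in.

```bash
python3 -c "
from plant import r
print(r.close_job())"
```

```text
the job is handed in; nothing more can be done
None
```

I turned the dial to its off stop, then pulled the clamp out about 30 mm to the marker and handed in still gripping the bar at 35 N; the gripper hid the marker at the end, so the alignment rests on arm readings, spring force and jaw shift (27–30 mm), not a direct view.

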